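# Park the shaker's lock plunger and draw its platform out

### The arm

A 6-joint arm with a two-finger parallel gripper is mounted at the origin on the work surface. World frame = base frame: x ahead of the robot, y to its left, z up, the work surface at z = 0. Lengths are in mm, angles in rad, forces in N, time in s.
With the tool pointing down it reaches from about 350 to 975 mm from the base axis. Payload 7.1 kg.
Tool frame: the origin (TCP) lies midway between the tips of the shut fingers; the grasp point (between the pads) lies 19 mm behind it; z points along the fingers, y is the line along which they close (so a half turn about z gives the same grasp; the last joint's range is limited). The gripper opens to 88 mm and grips with 3 to 60 N. Pads are 20 mm wide; open, the fingers measure 115 mm over their backs; the gripper's body (75 mm by 178 mm) begins 61 mm behind the grasp point.
Start: joints at [-1.316, 0.423, 1.63, -0, 1.089, -0.019], TCP at [169.013, -601.697, 199.175] pointing down, gripper open.
Joint ranges: [-3, 3], [-0.9, 2.11], [0.09, 2.58], [-1.31, 4.45], [0.11, 2.69], [-2.54, 2.54]. Speed limits (rad/s): [2.39, 2.39, 3.01, 3.14, 3.14, 3.14].

### API

Orientations are given as a rotation vector (axis times angle).
In Python, from workcell import ctrl gives the robot as it stands. The module is installed in compiled form; this text tells all that it offers.
- The arm moves only by the tool servo_tool, never from a script. Its argument "increments" is a list of rows, each a list of 7 numbers: the shift along the world's x, y, z in cm, then the turn, a rotation vector about the world's x, y, z in degrees, then the opening, from -1 (shut) to 1 (fully open). A call has 1 to 20 rows; each row is the pose to reach, as a shift and turn from the pose commanded when the call began; what a row does not reach only later rows make up. A row lasts 1/12 s, in which the tool goes at most 41.7 mm and 7.16 degrees, less where a joint would pass 70% of its speed; a pose out of reach is approached as far as the arm can. A call with a gripper value outside its range is refused whole. The fingers move at their own pace and stop on an object; the grip force is fixed at half the most. Time passes only in rows, so rows that repeat a pose let the fingers close. It gives the time, the measured TCP pose, the force, the opening and the grip force at its end, in the units of the state.
- ctrl.get_obs(): the state, without advancing time (a new reading comes with each control period).
- ctrl.get_image(name): name is "side" or "top"; returns a dict with "image" (384x512x3 uint8, red, green, blue), "fx", "fy", "cx", "cy" (pixels), "extrinsics" (4x4, takes a point from camera to world coordinates). Camera axes: x right, y up, looking along -z (the intrinsics and any distortion apply to the point x, -y, -z); pixel columns grow to the right and rows downward; lengths in mm; the calibration is good to about 2 mm. A picture is of the moment at which its call begins. There is no depth.
- ctrl.close_job(): hands the job in; it is judged then, once.
The state is a dict: "t": time; "qpos": joint angles; "qvel": joint speeds; "joint_torque": joint torques, N m; "ee_pos": TCP position; "orientation": TCP orientation; "ft_force": force on the tool from outside, world axes, zero at the start; "moment": the same for the moment, N m; "width": finger opening in mm; "grasp_force": force on a finger pad.
Only numpy, scipy, OpenCV 4.12 (cv2) and the standard library are available. Lean on these libraries where they do the work, as an engineer would, in place of code of your own. Each camera call takes 0.05 s, during which the arm holds its last target. There are 200 camera calls.

### The job

The bench shaker's platform has to be drawn out for loading. Lift the red T-handle of its sprung lock plunger until it comes free of its slot (gently: feel for its upper stop without straining against it, and do not force it round while it is still held in the slot), give it a quarter turn either way and let it settle into its rest notch, so that it stays up by itself when you let go. Then draw the platform gently by its bar handle all the way out to its front stop, with the plunger left parked, the two flasks still standing in their clamps, and everything else on the bench left alone.

Things in the scene. Friction and masses are not known exactly. Their poses are not given: they have to be found in the camera images.
- shaker: White bench shaker, casing 280 x 290 mm, fixed, blue front panel towards the robot. Origin: centre of its underside on the bench; x from its front to its back, y to its left seen from the robot, z up. On top an aluminium platform (240 x 240 mm, upper face at 124 mm, four flask clamps 20 mm high, 14 mm rim at back and right) that slides out along -x once unlocked.
- plunger: Lock plunger's red T-handle: bar 46 mm long, 14 wide, 16 high. Origin: bar centre; x along the bar, z up. It only slides along and turns about its vertical axis. Locked at the start: bar along the shaker's x, origin 204 mm above the bench. A spring pulls it down, 6 N when locked plus 0.15 N per mm of lift. It turns only about 5 degrees either way until lifted clear of the guide's slot.
- lock_bracket (a point): Point on the plunger's axis on top of the fixed steel bracket, 158 mm above the bench (44 mm square, left edge of the platform). In it sits a brass guide 24 x 24 mm round the 8 mm stem, screwed to a new, unmeasured height each time: rim 172 to 181 mm up. So the lift that clears its slot is 6.5 to 15.5 mm, and a firm stop comes 1.5 mm above that: find it by feel.
- plunger_nose (a point): Lower end of the plunger, an 8 mm steel nose on its axis, 82 mm below the bar's centre. Locked, it sits 4 mm deep in a bush of the platform, which it holds fast with 1 mm of play. A 22 mm cross pin in the stem, parallel to the bar, runs in the guide's slot; once lifted clear, the bar turns either way above the guide's flat rim.
- lock_rest (a point): Point on the plunger's axis at 167 mm, inside the guide. At a quarter turn (bar along the shaker's y) a V notch 2 mm deep across the rim takes the cross pin: let go within 15 degrees of it, the pin drops in and the plunger stays up by itself, 5 to 14 mm above its locked height (1.8 mm below where it cleared the slot). Let go elsewhere it perches on the rim or snaps back.
- tray (a joint): How far the platform is drawn out (m): 0 home, where the plunger locks it, 0.080 at its front stop. Platform and clamps weigh about 0.8 kg; it slides with about 3 N of friction and stays where it is left.
- tray_grip (a point): Middle of the platform's handle: a steel bar 10 mm thick and 110 mm long lying across the platform's front edge (along the shaker's y), 160 mm above the bench, on a post at each end, 36 mm above the platform. The point is on the bar's axis and moves with the platform; its axes are those of the shaker.
- flask_blue: Stoppered conical glass flask with a blue stopper, 64 mm across the foot, 100 mm high, 120 g, loose, standing in one of the two rear clamps of the platform (174 mm behind the handle bar). Origin: centre of its foot.
- flask_orange: The same with an orange stopper, standing in the other rear clamp (the two are 90 mm apart). Origin: centre of its foot.
- bottle: Bystander: glass bottle with a blue cap, 68 mm across, 150 mm high. Origin: centre of its underside.
- beaker: Bystander: empty glass beaker, 66 mm across, 80 mm high. Origin: centre of its underside.
- dish: Bystander: white porcelain dish, 84 mm across, 35 mm high. Origin: centre of its underside.
- tube_rack: Bystander: white rack of test tubes with red caps, 60 x 200 mm, 125 mm high. Origin: centre of its underside, y along its length.
- tip_box: Bystander: yellow plastic box, 75 x 110 mm, 50 mm high. Origin: centre of its underside.
- spatula: Bystander: spatula with a blue handle, 160 mm long, lying flat, x along it. Origin: on its underside near its middle.

How it is judged (in metres and radians):
On the way:
1. the plunger is lifted and twisted into its rest notch (bar across, at least 4 mm above its locked height) and stays there with the fingers off it, the platform still home (angle between the x axis of plunger and the y axis of shaker, either way round below 0.2 rad and z of plunger in the frame of shaker above 0.208 m and contact force between the fingers and plunger below 0.1 N and value of joint tray below 0.008 m), for 0.3 s.
At the end, for the whole second after the job is handed in: the plunger is parked in its rest notch (bar within 0.2 rad of the shaker's y, at least 4 mm above its locked height) and let go; the platform is at its front stop within 5 mm and at rest; both flasks stand upright in their rear clamps (angle between the x axis of plunger and the y axis of shaker, either way round below 0.2 rad and z of plunger in the frame of shaker above 0.208 m and contact force between the fingers and plunger below 0.1 N and value of joint tray above 0.075 m and velocity of joint tray below 0.01 m/s and angle between each of flask_blue, flask_orange's own z axis and vertical below 0.1 rad and x of flask_blue in the frame of tray_grip between 0.162 and 0.186 m and z of each of flask_blue, flask_orange in the frame of tray_grip below -0.03 m and x of flask_orange in the frame of tray_grip between 0.162 and 0.186 m); the robot touches nothing.
It fails at once if the plunger is strained: pulled hard against its stop, twisted hard in its slot, or loaded hard by the platform (contact force between plunger and shaker above 18 N).
It fails at once if the platform is jerked or slammed (velocity of joint tray above 0.3 m/s).
It fails at once if a flask is tipped (angle between any of flask_blue, flask_orange's own z axis and vertical above 0.35 rad).
It fails at once if something else on the bench is pushed away or knocked over (distance of any of bottle, beaker, dish, tube_rack, tip_box, spatula from where it was at the start of the episode above 0.03 m or angle between any of bottle, beaker, tube_rack's own z axis and vertical above 0.35 rad).
It also fails if it takes over 64 s, if anything falls off the work surface, if the arm or the gripper's body presses on something with over 40 N, if the wrist force passes 120 N, or if a joint passes its speed limit or range.

## Working session

There is one attempt and no reset: what is moved stays moved. The work goes in short steps, Python scripts to look and compute and a tool call to move; the robot and the scene stay as the last step left them, time stands still between calls to the robot, and variables do not carry over. Pictures are saved under pics/ and viewed, at most 10 in all, crops included, and the job is handed in when it is done.

Besides the shell and the picture viewer there is one more tool, called as name([rows], argument=value, ...), one row to a line, values as JSON. servo_tool: Moves the arm, as the interface text tells. Its arguments: {"type":"object","properties":{"increments":{"type":"array","items":{"type":"array","items":{"type":"number"}}}},"required":["increments"]}

```bash
mkdir -p pics
cat > h.py <<'E'
import numpy as np, cv2
from workcell import ctrl
def snap(n,f):
    d=ctrl.get_image(n); cv2.imwrite(f'pics/{f}.png',d['image'][:,:,::-1]); np.savez(f'pics/{f}.npz',**{k:np.array(v) for k,v in d.items()}); return d
def ray(d,u,v):
    E=np.array(d['extrinsics']); r=E[:3,:3]@np.array([(u-d['cx'])/d['fx'],-(v-d['cy'])/d['fy'],-1]); return E[:3,3],r
def atz(d,u,v,z):
    o,r=ray(d,u,v); return o+r*(z-o[2])/r[2]
E
python3 - <<'E'
from h import *
for n in('top','side'):
    d=snap(n,n+'0'); print(d.keys(),np.array(d['extrinsics']).round(2),d['fx'],d['cx'],d['cy'])
a=[cv2.imread(f'pics/{n}0.png') for n in('top','side')]
o=ctrl.get_obs();print(o['orientation'],o['ee_pos'],o['width'])
E
```

```text
dict_keys(['image', 'fx', 'fy', 'cx', 'cy', 'extrinsics']) [[ 3.00000e-02  9.80000e-01 -1.80000e-01  2.45350e+02]
 [-1.00000e+00  3.00000e-02  1.00000e-02  2.06700e+01]
 [ 2.00000e-02  1.80000e-01  9.80000e-01  1.69265e+03]
 [ 0.00000e+00  0.00000e+00  0.00000e+00  1.00000e+00]] 448.91057013597964 256.19774214343266 195.6990432863054
dict_keys(['image', 'fx', 'fy', 'cx', 'cy', 'extrinsics']) [[-7.6000e-01  4.4000e-01 -4.8000e-01 -7.4900e+00]
 [-6.5000e-01 -5.3000e-01  5.5000e-01  6.8178e+02]
 [-1.0000e-02  7.3000e-01  6.9000e-01  9.4026e+02]
 [ 0.0000e+00  0.0000e+00  0.0000e+00  1.0000e+00]] 365.2710363084927 253.57555162040143 195.95094382404278
[-3.11085101e+00 -4.28582772e-01  2.51301759e-04] [ 168.86653364 -601.20475163  198.48768948] 88.19679102130739
```

View pics/top0.png

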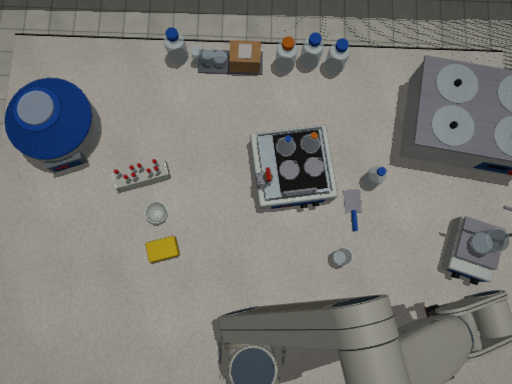

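View pics/side0.png

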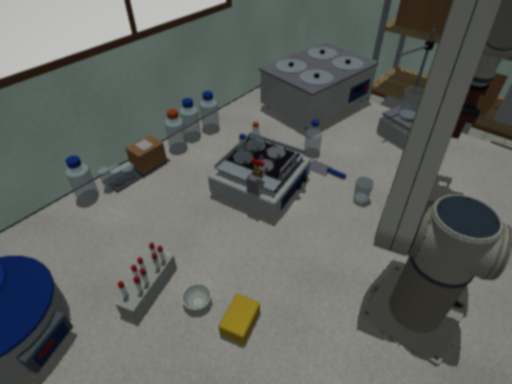

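The top view shows the shaker near (292,167), with the red plunger at about (267,176). In the side view the plunger is at about (257,165). I'll enlarge both.

Run:
```python
import cv2,numpy as np
a=cv2.imread('pics/top0.png')[115:215,240:345];b=cv2.imread('pics/side0.png')[115:220,200:320]
cv2.imwrite('pics/c0.png',cv2.resize(a,None,fx=5.7,fy=5.7,interpolation=cv2.INTER_CUBIC))
cv2.imwrite('pics/c1.png',cv2.resize(b,None,fx=5.5,fy=5.5,interpolation=cv2.INTER_CUBIC))
```

```text
(no output)
```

View pics/c0.png

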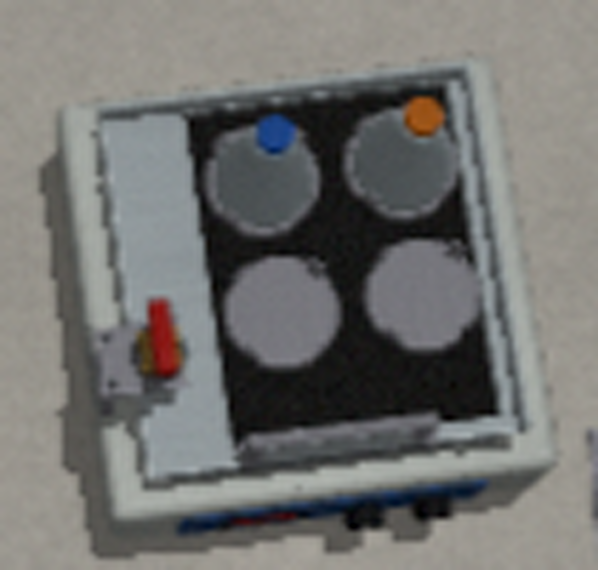

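View pics/c1.png

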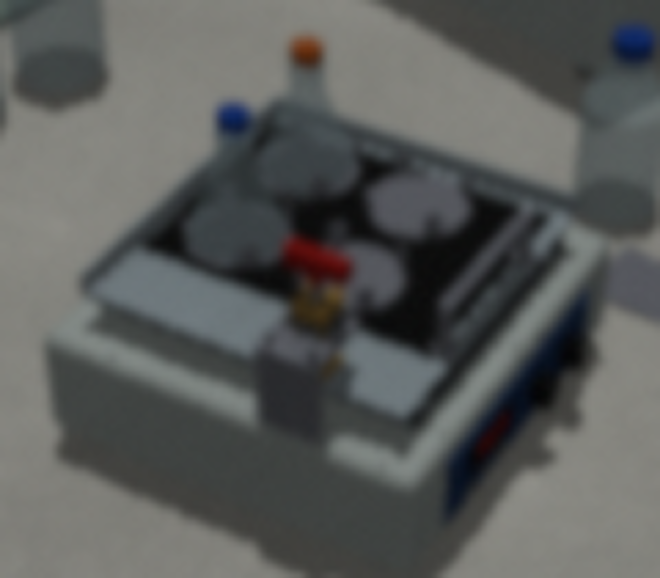

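Run:
```python
from h import *
from scipy.optimize import least_squares
T=dict(np.load('pics/top0.npz'));S=dict(np.load('pics/side0.npz'))
def blob(d,x0,x1,y0,y1):
    i=d['image'][y0:y1,x0:x1].astype(int); w=np.clip(i[:,:,0]-1.6*np.maximum(i[:,:,1],i[:,:,2])-20,0,None)
    v,u=np.mgrid[y0:y1,x0:x1]; return (u*w).sum()/w.sum(),(v*w).sum()/w.sum()
p=blob(T,258,278,160,190);q=blob(S,245,270,150,175);print(p,q)
print('204',atz(T,*p,206),atz(S,*q,206))
(o1,r1),(o2,r2)=ray(T,*p),ray(S,*q)
s=np.linalg.lstsq(np.c_[r1,-r2],o2-o1,rcond=None)[0];print(o1+s[0]*r1,o2+s[1]*r2)
t=lambda u,v,z:atz(T,240+u/5.7,115+v/5.7,z)
A=t(160,300,212);B=t(167,365,210);print('bar',A,B,np.degrees(np.arctan2(*(A-B)[[1,0]])))
A=t(245,445,160);B=t(437,422,160);print('handle top',A,B,(A+B)/2,np.degrees(np.arctan2(*(A-B)[[0,1]])))
s_=lambda u,v,z:atz(S,200+u/5.5,115+v/5.5,z)
A=s_(440,312,163);B=s_(530,212,163);print('handle side',A,B,(A+B)/2,np.degrees(np.arctan2(*(A-B)[[0,1]])))
for z in(100,):
  C=[t(*c,z) for c in((60,110),(490,62),(553,462),(115,518))]
  print('case',np.round(C,1),[np.linalg.norm(C[i]-C[i-1]) for i in range(4)],sum(C)/4,[np.degrees(np.arctan2(*(C[a]-C[b])[[1,0]])) for a,b in((0,3),(1,2))])
```

```text
(np.float64(268.0229062276306), np.float64(174.04352183249821)) (np.float64(256.8300086730269), np.float64(161.4389790608351))
204 [599.21450019 -37.07100827 206.        ] [604.9827251  -36.80781109 206.        ]
[598.8394526  -37.00981491 207.57564304] [602.93876607 -34.40971827 208.45041541]
bar [620.14337445 -36.50401089 212.        ] [581.05552749 -41.61772289 210.        ] 7.453454675891065
handle top [543.82039841 -92.44711835 160.        ] [ 561.75372875 -209.93373004  160.        ] [ 552.78706358 -151.1904242   160.        ] -8.678723281241114
handle side [545.37542487 -85.5234904  163.        ] [ 562.26323422 -202.35510027  163.        ] [ 553.81932954 -143.93929534  163.        ] -8.225037435779585
case [[ 773.5   27.   100. ]
 [ 815.5 -253.2  100. ]
 [ 550.5 -292.9  100. ]
 [ 506.1  -15.6  100. ]] [np.float64(270.69532339445277), np.float64(283.2636203088931), np.float64(267.9728997132331), np.float64(280.8254037763096)] [ 661.38522315 -133.6646742   100.        ] [np.float64(9.038644091276316), np.float64(8.519654261211734)]
```

servo_tool([
  [0, 0, 4, 0, 0, 0, 1],
  [2, 3, 8, 0, 0, 0, 1],
  [5, 6, 10, 0, 0, -2, 1],
  [8, 9, 10, 0, 0, -4, 1],
  [11, 13, 10, 0, 0, -6, 1],
  [14, 17, 10, 0, 0, -7.2, 1],
  [17, 21, 10, 0, 0, -7.2, 1],
  [20, 25, 10, 0, 0, -7.2, 1],
  [23, 29, 10, 0, 0, -7.2, 1],
  [26, 33, 10, 0, 0, -7.2, 1],
  [29, 37, 10, 0, 0, -7.2, 1],
  [32, 41, 10, 0, 0, -7.2, 1],
  [34, 45, 10, 0, 0, -7.2, 1],
  [37, 49, 10, 0, 0, -7.2, 1],
  [40, 52, 10, 0, 0, -7.2, 1],
  [42, 55, 10, 0, 0, -7.2, 1],
  [43, 56.4, 9, 0, 0, -7.2, 1],
  [43.1, 56.4, 7, 0, 0, -7.2, 1],
  [43.1, 56.4, 7, 0, 0, -7.2, 1],
  [43.1, 56.4, 7, 0, 0, -7.2, 1],
])

```text
t: 1.77
ee_pos: [600.9, -33.7, 266.2]
orientation: [-3.131, -0.239, 0.005]
ft_force: [-0.9, -0.2, -0.1]
width: 87.8
grasp_force: 0.0
```

Run:
```python
from h import *
d=snap('side','s1');o=ctrl.get_obs();print(o['t'],o['ee_pos'],o['orientation'],o['qpos'],o['ft_force'])
a=d['image'][90:220,180:340,::-1];b=snap('top','t1')['image'][115:215,220:345,::-1]
r=lambda x:cv2.resize(x,(400,400*x.shape[0]//x.shape[1]),interpolation=2)
a,b=r(a),r(b);h=max(len(a),len(b));P=lambda x:np.pad(x,((0,h-len(x)),(0,0),(0,0)))
cv2.imwrite('pics/c2.png',np.hstack([P(a),P(b)]))
```

```text
1.8167 [599.9028044  -35.58364163 267.13203492] [-3.13194402 -0.23783372  0.00527496] [-7.91053912e-02  3.20350348e-01  1.61803196e+00  1.08268509e-04
  1.20662566e+00  1.34006703e+00] [ 0.15445786 -0.57948435 -0.17433388]
```

View pics/c2.png

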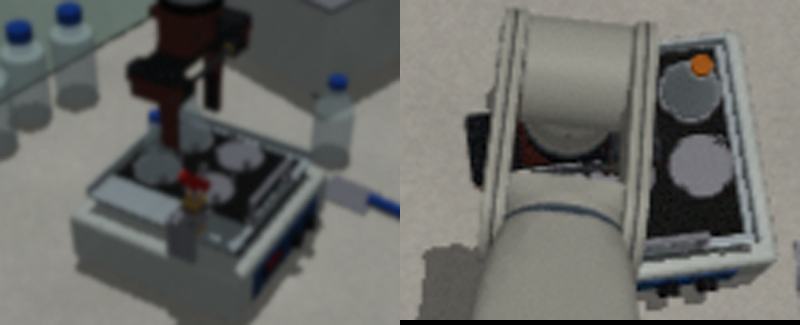

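The gripper is above the plunger: fingers at crop (170,110) and (212,90), red bar at (193,182). I'll descend with the fingers half open.

servo_tool([
  [0, -0.1, -3, 0, 0, 0, 0.3],
  [0, -0.1, -5, 0, 0, 0, 0],
  [0, -0.1, -6.5, 0, 0, 0, -0.1],
  [0, -0.1, -7.5, 0, 0, 0, -0.1],
  [0, -0.1, -8, 0, 0, 0, -0.1],
  [0, -0.1, -8, 0, 0, 0, -0.1],
  [0, -0.1, -8, 0, 0, 0, -0.3],
  [0, -0.1, -8, 0, 0, 0, -0.3],
  [0, -0.1, -8, 0, 0, 0, -0.3],
])

```text
t: 2.62
ee_pos: [600.7, -38.9, 190.3]
orientation: [3.133, 0.232, 0.003]
ft_force: [-0.4, 0.1, 0.3]
width: 32.3
grasp_force: 0.0
```

Run:
```python
from h import *
d=snap('side','s2');o=ctrl.get_obs();print(o['t'],o['ee_pos'],o['ft_force'],o['width'],o['qpos'][5])
cv2.imwrite('pics/c3.png',cv2.resize(d['image'][135:200,220:300,::-1],None,fx=8,fy=8,interpolation=2))
```

```text
2.6667 [600.58524961 -38.79324408 190.17832243] [-0.55237078 -0.64953433 -0.29412601] 31.18850774711709 1.3384313200374964
```

View pics/c3.png

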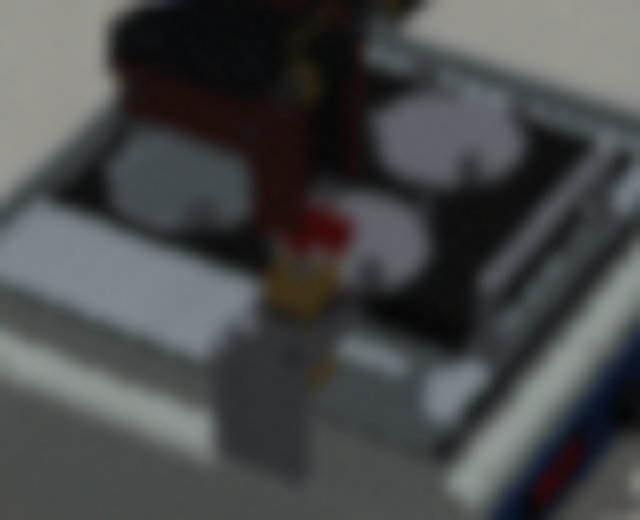

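Run:
```python
from h import *
d=dict(np.load('pics/s2.npz'));E=d['extrinsics']
def pr(p):
    c=E[:3,:3].T@(np.array(p)-E[:3,3]); return ((d['cx']-d['fx']*c[0]/c[2]-220)*8).round(),((d['cy']+d['fy']*c[1]/c[2]-135)*8).round()
a=np.radians(8.6);x=np.array([np.cos(a),np.sin(a),0]);y=np.array([-np.sin(a),np.cos(a),0])
t=np.array([600.6,-38.8,190.2])
for s in(-10,10):
  for w in(15.6,28): print(s,w,pr(t+s*x+w*y))
for P in ((600.5,-36.8),(603,-35),(599,-37)):
  b=np.array([*P,204]);print(P,[pr(b+s*x+7*y+np.array([0,0,8])) for s in(-23,23)],[pr(b+s*x+7*y-np.array([0,0,8])) for s in(-23,23)], 'right top',[pr(b+s*x-7*y+np.array([0,0,8])) for s in(-23,23)])
```

```text
-10 15.6 (np.float64(307.0), np.float64(272.0))
-10 28 (np.float64(291.0), np.float64(289.0))
10 15.6 (np.float64(265.0), np.float64(256.0))
10 28 (np.float64(249.0), np.float64(273.0))
(600.5, -36.8) [(np.float64(343.0), np.float64(231.0)), (np.float64(246.0), np.float64(195.0))] [(np.float64(343.0), np.float64(263.0)), (np.float64(246.0), np.float64(226.0))] right top [(np.float64(361.0), np.float64(213.0)), (np.float64(264.0), np.float64(177.0))]
(603, -35) [(np.float64(335.0), np.float64(231.0)), (np.float64(238.0), np.float64(195.0))] [(np.float64(335.0), np.float64(262.0)), (np.float64(239.0), np.float64(226.0))] right top [(np.float64(353.0), np.float64(213.0)), (np.float64(256.0), np.float64(177.0))]
(599, -37) [(np.float64(346.0), np.float64(233.0)), (np.float64(249.0), np.float64(197.0))] [(np.float64(346.0), np.float64(264.0)), (np.float64(250.0), np.float64(228.0))] right top [(np.float64(364.0), np.float64(214.0)), (np.float64(267.0), np.float64(179.0))]
```

servo_tool([
  [0, 0.1, -0.2, 0, 0, 0, -0.4],
  [0, 0.1, -0.2, 0, 0, 0, -0.5],
  [0, 0.1, -0.2, 0, 0, 0, -0.53],
  [0, 0.1, -0.2, 0, 0, 0, -0.55],
  [0, 0.1, -0.2, 0, 0, 0, -0.57],
  [0, 0.1, -0.2, 0, 0, 0, -0.57],
])

```text
t: 3.17
ee_pos: [600.0, -37.7, 187.2]
orientation: [-3.133, -0.233, 0.0]
ft_force: [-0.1, -0.9, -0.7]
width: 18.9
grasp_force: 0.0
```

Run:
```python
from h import *
o=ctrl.get_obs();print(o['t'],o['ee_pos'],o['ft_force'],o['width'],o['moment'],o['grasp_force'])
```

```text
3.1667 [600.03796649 -37.66152375 187.16043138] [-0.06448122 -0.89789186 -0.71815101] 18.891222976701236 [ 0.00871436  0.00635358 -0.02642342] 0.0
```

servo_tool([
  [0, 0, 0, 0, 0, 0, -0.59],
  [0, 0, 0, 0, 0, 0, -0.61],
  [0, 0, 0, 0, 0, 0, -0.62],
  [0, 0, 0, 0, 0, 0, -0.62],
])

```text
t: 3.5
ee_pos: [600.0, -37.7, 187.2]
orientation: [-3.133, -0.232, -0.0]
ft_force: [0.4, 0.4, -0.4]
width: 16.6
grasp_force: 0.0
```

servo_tool([
  [0, 0, 0, 0, 0, 0, -0.635],
  [0, 0, 0, 0, 0, 0, -0.65],
  [0, 0, 0, 0, 0, 0, -0.65],
])

```text
t: 3.75
ee_pos: [600.0, -37.7, 187.2]
orientation: [-3.133, -0.233, 0.0]
ft_force: [-1.3, -0.7, 0.4]
width: 15.2
grasp_force: 0.0
```

servo_tool([
  [0, 0, 0, 0, 0, 0, -0.7],
  [0, 0, 0, 0, 0, 0, -0.75],
  [0, 0, 0, 0, 0, 0, -0.8],
  [0, 0, 0, 0, 0, 0, -0.8],
])

```text
t: 4.08
ee_pos: [599.9, -37.3, 187.2]
orientation: [-3.132, -0.232, 0.0]
ft_force: [-1.0, 4.0, 0.7]
width: 13.0
grasp_force: 30.0
```

servo_tool([
  [0, 0.05, 0.1, 0, 0, 0, -0.8],
  [0, 0.05, 0.2, 0, 0, 0, -0.8],
  [0, 0.05, 0.3, 0, 0, 0, -0.8],
  [0, 0.05, 0.4, 0, 0, 0, -0.8],
  [0, 0.05, 0.5, 0, 0, 0, -0.8],
  [0, 0.05, 0.6, 0, 0, 0, -0.8],
  [0, 0.05, 0.6, 0, 0, 0, -0.8],
  [0, 0.05, 0.6, 0, 0, 0, -0.8],
])

```text
t: 4.75
ee_pos: [599.9, -37.3, 193.2]
orientation: [3.133, 0.233, -0.0]
ft_force: [1.5, 0.8, -7.5]
width: 12.2
grasp_force: 30.0
```

servo_tool([
  [0, 0, 0.05, 0, 0, 0, -0.8],
  [0, 0, 0.1, 0, 0, 0, -0.8],
  [0, 0, 0.15, 0, 0, 0, -0.8],
  [0, 0, 0.15, 0, 0, 0, -0.8],
])

```text
t: 5.08
ee_pos: [599.9, -37.2, 194.7]
orientation: [3.133, 0.232, -0.0]
ft_force: [2.4, 0.6, -8.0]
width: 12.5
grasp_force: 30.0
```

servo_tool([
  [0, 0, 0.03, 0, 0, 0, -0.8],
  [0, 0, 0.06, 0, 0, 0, -0.8],
  [0, 0, 0.06, 0, 0, 0, -0.8],
])

```text
t: 5.33
ee_pos: [599.9, -37.3, 195.3]
orientation: [3.133, 0.232, -0.0]
ft_force: [1.0, 0.7, -7.8]
width: 12.4
grasp_force: 30.0
```

servo_tool([
  [0, 0, 0.03, 0, 0, 0, -0.8],
  [0, 0, 0.06, 0, 0, 0, -0.8],
  [0, 0, 0.06, 0, 0, 0, -0.8],
])

```text
t: 5.58
ee_pos: [599.9, -37.2, 195.9]
orientation: [3.133, 0.233, -0.0]
ft_force: [1.5, 0.5, -8.0]
width: 12.4
grasp_force: 30.0
```

servo_tool([
  [0, 0, 0.03, 0, 0, 0, -0.8],
  [0, 0, 0.06, 0, 0, 0, -0.8],
  [0, 0, 0.06, 0, 0, 0, -0.8],
])

```text
t: 5.83
ee_pos: [599.9, -37.2, 196.5]
orientation: [3.133, 0.232, -0.0]
ft_force: [0.6, 1.2, -8.0]
width: 12.7
grasp_force: 30.0
```

servo_tool([
  [0, 0, 0.03, 0, 0, 0, -0.8],
  [0, 0, 0.06, 0, 0, 0, -0.8],
  [0, 0, 0.06, 0, 0, 0, -0.8],
])

```text
t: 6.08
ee_pos: [599.9, -37.2, 197.1]
orientation: [3.133, 0.233, -0.0]
ft_force: [0.5, 0.8, -8.1]
width: 12.6
grasp_force: 30.0
```

servo_tool([
  [0, 0, 0.03, 0, 0, 0, -0.8],
  [0, 0, 0.06, 0, 0, 0, -0.8],
  [0, 0, 0.06, 0, 0, 0, -0.8],
])

```text
t: 6.33
ee_pos: [599.9, -37.2, 197.7]
orientation: [3.133, 0.233, -0.0]
ft_force: [0.3, -0.4, -8.3]
width: 12.6
grasp_force: 30.0
```

servo_tool([
  [0, 0, 0.03, 0, 0, 0, -0.8],
  [0, 0, 0.06, 0, 0, 0, -0.8],
  [0, 0, 0.06, 0, 0, 0, -0.8],
])

```text
t: 6.58
ee_pos: [599.9, -37.2, 198.3]
orientation: [3.133, 0.233, -0.0]
ft_force: [0.4, 0.9, -8.7]
width: 12.6
grasp_force: 30.0
```

servo_tool([
  [0, 0, 0.03, 0, 0, 0, -0.8],
  [0, 0, 0.06, 0, 0, 0, -0.8],
  [0, 0, 0.06, 0, 0, 0, -0.8],
])

```text
t: 6.83
ee_pos: [599.9, -37.2, 198.9]
orientation: [3.133, 0.232, -0.0]
ft_force: [-0.1, -0.7, -7.7]
width: 12.6
grasp_force: 30.0
```

servo_tool([
  [0, 0, 0.03, 0, 0, 0, -0.8],
  [0, 0, 0.06, 0, 0, 0, -0.8],
  [0, 0, 0.06, 0, 0, 0, -0.8],
])

```text
t: 7.08
ee_pos: [599.9, -37.2, 199.5]
orientation: [-3.133, -0.232, 0.0]
ft_force: [-0.4, -0.3, -8.0]
width: 12.7
grasp_force: 30.0
```

servo_tool([
  [0, 0, 0.03, 0, 0, 0, -0.8],
  [0, 0, 0.06, 0, 0, 0, -0.8],
  [0, 0, 0.06, 0, 0, 0, -0.8],
])

```text
t: 7.33
ee_pos: [599.9, -37.2, 200.1]
orientation: [-3.133, -0.232, 0.0]
ft_force: [-0.7, -0.2, -8.6]
width: 12.5
grasp_force: 30.0
```

servo_tool([
  [0, 0, 0.03, 0, 0, 0, -0.8],
  [0, 0, 0.06, 0, 0, 0, -0.8],
  [0, 0, 0.06, 0, 0, 0, -0.8],
])

```text
t: 7.58
ee_pos: [599.9, -37.2, 200.4]
orientation: [3.133, 0.232, -0.0]
ft_force: [1.3, -0.6, -12.0]
width: 12.1
grasp_force: 30.0
```

servo_tool([
  [0, 0, -0.05, 0, 0, 0, -0.8],
  [0, 0, -0.1, 0, 0, 0, -0.8],
  [0, 0, -0.1, 0, 0, 0, -0.8],
  [0, 0, -0.1, 0, 0, 2, -0.8],
  [0, 0, -0.1, 0, 0, 4, -0.8],
  [0, 0, -0.1, 0, 0, 6, -0.8],
  [0, 0, -0.1, 0, 0, 8, -0.8],
  [0, 0, -0.1, 0, 0, 8, -0.8],
])

```text
t: 8.25
ee_pos: [600.0, -37.3, 199.8]
orientation: [3.109, 0.452, -0.0]
ft_force: [0.3, -0.9, -8.6]
width: 12.7
grasp_force: 30.0
```

```bash
cat > o.py <<'E'
from h import *
o=ctrl.get_obs();print(o['t'],o['ee_pos'].round(1),o['ft_force'].round(1),o['moment'].round(2),o['width'],o['qpos'].round(2))
E
python3 o.py
```

```text
8.25 [600.  -37.3 199.8] [ 0.3 -0.9 -8.6] [-0.17  0.07 -0.  ] 12.735230332112918 [-0.08  0.39  1.68 -0.    1.07  1.2 ]
```

Turning freely with no resisting moment, so I'll continue in steps.

servo_tool([
  [0, 0, 0, 0, 0, 3, -0.8],
  [0, 0, 0, 0, 0, 6, -0.8],
  [0, 0, 0, 0, 0, 9, -0.8],
  [0, 0, 0, 0, 0, 12, -0.8],
  [0, 0, 0, 0, 0, 15, -0.8],
  [0, 0, 0, 0, 0, 18, -0.8],
  [0, 0, 0, 0, 0, 18, -0.8],
])

```text
t: 8.83
ee_pos: [600.2, -37.7, 199.8]
orientation: [2.999, 0.932, 0.0]
ft_force: [0.3, -2.8, -8.9]
width: 12.6
grasp_force: 30.0
```

```bash
python3 o.py
```

```text
8.8333 [600.2 -37.7 199.8] [ 0.3 -2.8 -8.9] [-0.53 -0.1   0.01] 12.584220480689442 [-0.08  0.39  1.68 -0.    1.07  0.89]
```

servo_tool([
  [0, -0.05, 0, 0, 0, 4, -0.8],
  [0, -0.08, 0, 0, 0, 8, -0.8],
  [0.02, -0.1, 0, 0, 0, 12, -0.8],
  [0.03, -0.1, 0, 0, 0, 16, -0.8],
  [0.04, -0.1, 0, 0, 0, 20, -0.8],
  [0.05, -0.1, 0, 0, 0, 20, -0.8],
])

```text
t: 9.33
ee_pos: [600.5, -38.0, 199.8]
orientation: [-2.793, -1.438, -0.0]
ft_force: [-0.4, 0.3, -6.7]
width: 12.6
grasp_force: 30.0
```

```bash
python3 o.py
```

```text
9.3333 [600.5 -38.  199.8] [-0.4  0.3 -6.7] [-0.03  0.1  -0.06] 12.607391807548474 [-0.08  0.39  1.68  0.    1.07  0.54]
```

servo_tool([
  [0, 0, 0, 0, 0, 4, -0.8],
  [0.02, 0, 0, 0, 0, 8, -0.8],
  [0.03, -0.02, 0, 0, 0, 12, -0.8],
  [0.04, -0.02, 0, 0, 0, 16, -0.8],
  [0.05, -0.02, 0, 0, 0, 22, -0.8],
  [0.05, -0.02, 0, 0, 0, 22, -0.8],
])

```text
t: 9.83
ee_pos: [600.9, -38.2, 199.7]
orientation: [-2.467, -1.944, 0.0]
ft_force: [-0.9, -0.9, -7.9]
width: 12.8
grasp_force: 30.0
```

```bash
python3 o.py
```

```text
9.8333 [600.9 -38.2 199.7] [-0.9 -0.9 -7.9] [-0.01  0.13  0.02] 12.788022369343699 [-0.08  0.39  1.68  0.    1.07  0.15]
```

servo_tool([
  [0, 0, 0, 0, 0, 4, -0.8],
  [0, 0, 0, 0, 0, 8, -0.8],
  [0.02, -0.02, 0, 0, 0, 12, -0.8],
  [0.02, -0.02, 0, 0, 0, 16, -0.8],
  [0.02, -0.02, 0, 0, 0, 20, -0.8],
  [0.02, -0.02, 0, 0, 0, 22, -0.8],
  [0.02, -0.02, 0, 0, 0, 22, -0.8],
  [0.02, -0.02, -0.06, 0, 0, 22, -0.8],
  [0.02, -0.02, -0.12, 0, 0, 22, -0.8],
  [0.02, -0.02, -0.18, 0, 0, 22, -0.8],
  [0.02, -0.02, -0.22, 0, 0, 22, -0.8],
  [0.02, -0.02, -0.22, 0, 0, 22, -0.8],
])

```text
t: 10.83
ee_pos: [601.3, -38.3, 197.4]
orientation: [-2.052, -2.379, -0.001]
ft_force: [0.8, 3.6, -7.8]
width: 12.6
grasp_force: 30.0
```

```bash
python3 o.py
```

```text
10.8333 [601.3 -38.3 197.4] [ 0.8  3.6 -7.8] [ 0.58 -0.16 -0.05] 12.592987128498505 [-0.08  0.39  1.68  0.    1.07 -0.23]
```

servo_tool([
  [0, 0.03, -0.04, 0, 0, 0, -0.8],
  [0, 0.03, -0.06, 0, 0, 0, -0.8],
  [0, 0.03, -0.06, 0, 0, 0, -0.8],
])

```text
t: 11.08
ee_pos: [601.3, -38.3, 197.0]
orientation: [2.051, 2.379, 0.0]
ft_force: [0.0, 2.8, -6.8]
width: 12.5
grasp_force: 30.0
```

servo_tool([
  [0, 0.03, -0.04, 0, 0, 0, -0.8],
  [0, 0.03, -0.06, 0, 0, 0, -0.8],
  [0, 0.03, -0.06, 0, 0, 0, -0.8],
])

```text
t: 11.33
ee_pos: [601.4, -38.2, 196.8]
orientation: [2.051, 2.379, 0.0]
ft_force: [-1.4, 0.8, -1.0]
width: 12.7
grasp_force: 30.0
```

Seated in the notch: fz has dropped. Now releasing.

servo_tool([
  [0, 0, 0, 0, 0, 0, -0.65],
  [0, 0, 0, 0, 0, 0, -0.55],
  [0, 0, 0, 0, 0, 0, -0.3],
  [0, 0, 0, 0, 0, 0, 0],
  [0, 0, 0, 0, 0, 0, 0],
  [0, 0, 2, 0, 0, 0, 0],
  [0, 0, 4, 0, 0, 0, 0],
  [0, 0, 6, 0, 0, 0, 0],
  [-1, -4, 7, 0, 0, 0, 0],
  [-3, -8, 7, 0, 0, 0, 0],
  [-5, -11.5, 7, 0, 0, 0, 0],
  [-5, -11.5, 7, 0, 0, 0, 0],
])

```text
t: 12.33
ee_pos: [548.6, -157.6, 266.7]
orientation: [2.054, 2.376, -0.003]
ft_force: [-0.6, 0.2, -0.9]
width: 43.8
grasp_force: 0.0
```

```bash
python3 o.py;python3 - <<'E'
from h import *
d=snap('side','s4');e=snap('top','t4')
r=lambda x:cv2.resize(x,(400,500),interpolation=2)
cv2.imwrite('pics/c4.png',np.hstack([r(d['image'][110:210,225:305,::-1]),r(e['image'][120:220,250:330,::-1])]))
E
```

```text
12.3333 [ 548.6 -157.6  266.7] [-0.6  0.2 -0.9] [-0.09 -0.08 -0.01] 43.78582657792706 [-0.3   0.27  1.69 -0.    1.18 -0.44]
```

View pics/c4.png

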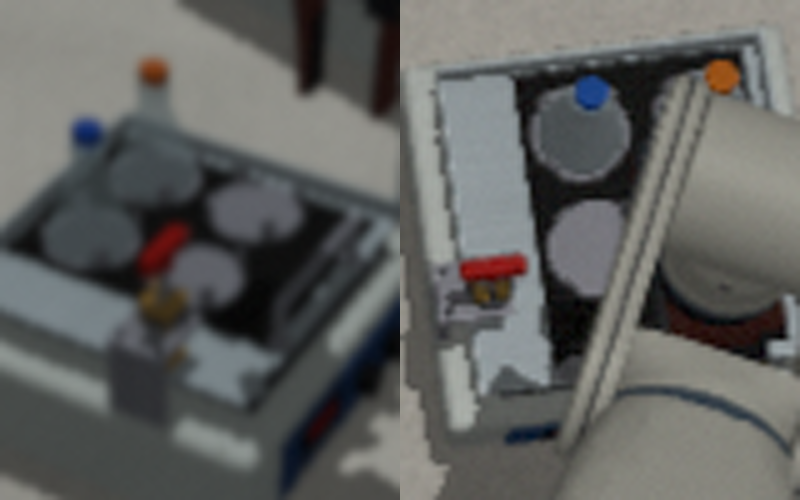

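Plunger parked: red bar across at crop (165,248) side and (493,266) top. Handle bar next.

servo_tool([
  [0.6, 0.3, -2, 0, 0, 0, 0],
  [0.6, 0.3, -4, 0, 0, 0, 0],
  [0.6, 0.3, -6, 0, 0, 0, 0],
  [0.6, 0.3, -7.5, 0, 0, 0, 0],
  [0.6, 0.3, -9, 0, 0, 0, 0],
  [0.6, 0.3, -10, 0, 0, 0, 0],
  [0.6, 0.3, -11, 0, 0, 0, 0],
  [0.6, 0.3, -12.3, 0, 0, 0, 0],
  [0.6, 0.3, -12.3, 0, 0, 0, 0],
])

```text
t: 13.18
ee_pos: [556.4, -149.0, 141.2]
orientation: [-2.048, -2.378, 0.002]
ft_force: [-0.2, -0.1, 0.1]
width: 44.1
grasp_force: 0.0
```

```bash
python3 o.py;python3 - <<'E'
from h import *
d=snap('side','s5')
cv2.imwrite('pics/c5.png',cv2.resize(d['image'][110:200,225:325,::-1],None,fx=7,fy=6.6,interpolation=2))
E
```

```text
13.1833 [ 556.4 -149.   141.2] [-0.2 -0.1  0.1] [-0.04 -0.05  0.01] 44.127760672313975 [-0.28  0.43  1.78  0.    0.94 -0.43]
```

View pics/c5.png

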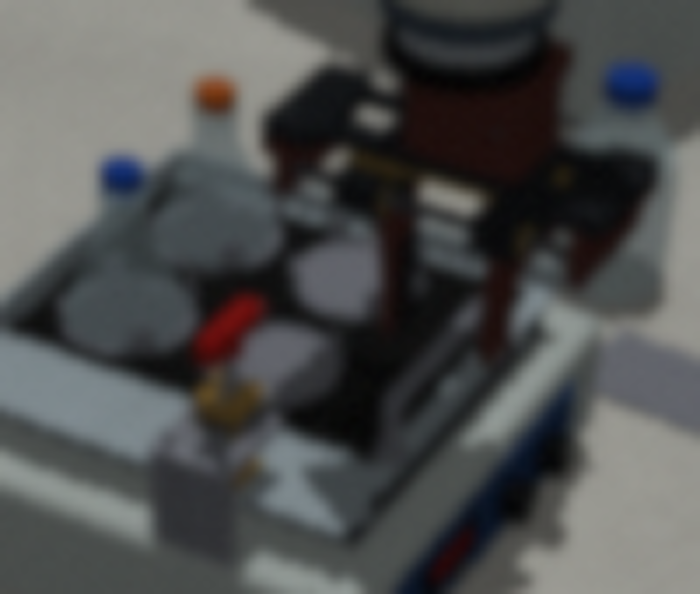

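Bar (crop ~450,350) lies between the fingers. Closing gradually.

servo_tool([
  [0, 0, 0, 0, 0, 0, -0.3],
  [0, 0, 0, 0, 0, 0, -0.45],
  [0, 0, 0, 0, 0, 0, -0.55],
  [0, 0, 0, 0, 0, 0, -0.6],
  [0, 0, 0, 0, 0, 0, -0.64],
  [0, 0, 0, 0, 0, 0, -0.64],
])

```text
t: 13.73
ee_pos: [557.4, -150.1, 143.6]
orientation: [2.051, 2.379, 0.0]
ft_force: [-1.0, 0.3, 0.6]
width: 16.0
grasp_force: 0.0
```

servo_tool([
  [0, 0, 0, 0, 0, 0, -0.68],
  [0, 0, 0, 0, 0, 0, -0.72],
  [0, 0, 0, 0, 0, 0, -0.76],
  [0, 0, 0, 0, 0, 0, -0.8],
  [0, 0, 0, 0, 0, 0, -0.84],
  [0, 0, 0, 0, 0, 0, -0.88],
  [0, 0, 0, 0, 0, 0, -0.88],
])

```text
t: 14.32
ee_pos: [557.2, -150.0, 143.2]
orientation: [-2.051, -2.38, 0.0]
ft_force: [0.7, 0.3, -0.6]
width: 5.3
grasp_force: 0.0
```

Run:
```python
from h import *
d=snap('side','s6')
E=d['extrinsics'];
def pr(p):
    c=np.array(E)[:3,:3].T@(np.array(p)-np.array(E)[:3,3]); return ((d['cx']-d['fx']*c[0]/c[2]-245)*10).round(),((d['cy']+d['fy']*c[1]/c[2]-125)*10).round()
a=np.radians(8.6);x=np.array([np.cos(a),np.sin(a),0]);y=np.array([-np.sin(a),np.cos(a),0])
print('tip',pr((557.2,-150,143)),'grasp',pr((557.2,-150,162)))
for m in ((553,-148),(560,-148),(546,-148)): print(m,[pr(np.array([*m,165])+s*y) for s in(-55,0,55)])
cv2.imwrite('pics/c6.png',cv2.resize(d['image'][125:185,245:325,::-1],None,fx=10,fy=10,interpolation=2))
```

```text
tip (np.float64(434.0), np.float64(407.0)) grasp (np.float64(437.0), np.float64(364.0))
(553, -148) [(np.float64(516.0), np.float64(282.0)), (np.float64(443.0), np.float64(364.0)), (np.float64(366.0), np.float64(451.0))]
(560, -148) [(np.float64(500.0), np.float64(274.0)), (np.float64(427.0), np.float64(356.0)), (np.float64(350.0), np.float64(443.0))]
(546, -148) [(np.float64(533.0), np.float64(290.0)), (np.float64(460.0), np.float64(372.0)), (np.float64(383.0), np.float64(460.0))]
```

View pics/c6.png

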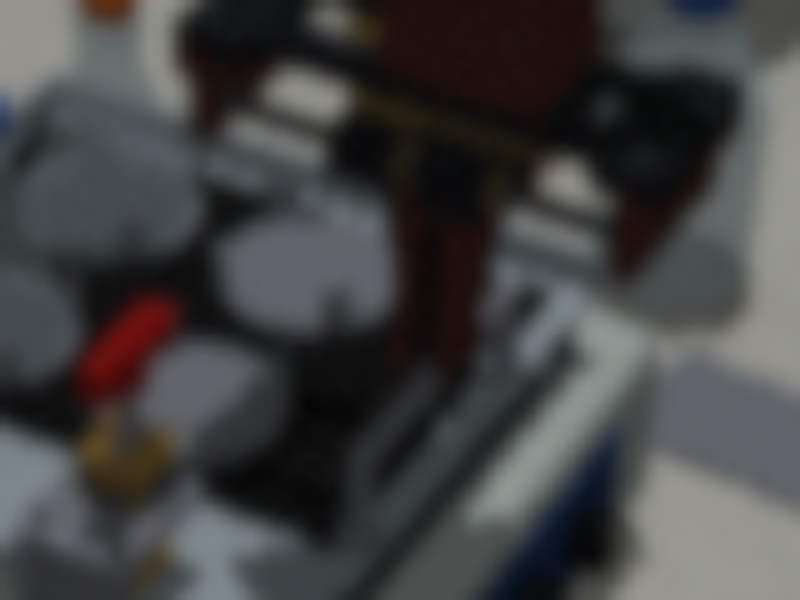

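The closed fingers end at about (431,365), right on top of the bar line. The true fingertips therefore sit about 20 mm higher than the reported TCP, just above the bar. I'll reopen, centre and go lower carefully, watching the force.

servo_tool([
  [0, 0, 0, 0, 0, 0, -0.5],
  [0, 0, 0, 0, 0, 0, -0.1],
  [0, 0, 0, 0, 0, 0, 0],
  [-0.3, 0, 0, 0, 0, 0, 0],
  [-0.3, 0, -0.2, 0, 0, 0, 0],
  [-0.3, 0, -0.4, 0, 0, 0, 0],
  [-0.3, 0, -0.6, 0, 0, 0, 0],
  [-0.3, 0, -0.6, 0, 0, 0, 0],
])

```text
t: 15.03
ee_pos: [553.9, -149.9, 136.8]
orientation: [-2.051, -2.379, 0.001]
ft_force: [-0.7, -0.3, 0.4]
width: 43.9
grasp_force: 0.0
```

servo_tool([
  [0, 0, -0.2, 0, 0, 0, 0],
  [0, 0, -0.4, 0, 0, 0, 0],
  [0, 0, -0.6, 0, 0, 0, 0],
  [0, 0, -0.6, 0, 0, 0, 0],
])

```text
t: 15.37
ee_pos: [553.9, -149.9, 130.7]
orientation: [-2.051, -2.379, 0.0]
ft_force: [-0.4, 0.2, -0.4]
width: 43.9
grasp_force: 0.0
```

servo_tool([
  [0, 0, 0, 0, 0, 0, -0.4],
  [0, 0, 0, 0, 0, 0, -0.6],
  [0, 0, 0, 0, 0, 0, -0.65],
  [0, 0, 0, 0, 0, 0, -0.68],
  [0, 0, 0, 0, 0, 0, -0.68],
])

```text
t: 15.78
ee_pos: [554.3, -150.0, 131.4]
orientation: [2.051, 2.38, 0.0]
ft_force: [-1.0, 0.8, -0.6]
width: 15.3
grasp_force: 0.0
```

servo_tool([
  [0, 0, 0, 0, 0, 0, -0.72],
  [0, 0, 0, 0, 0, 0, -0.76],
  [0, 0, 0, 0, 0, 0, -0.8],
  [0, 0, 0, 0, 0, 0, -0.84],
  [0, 0, 0, 0, 0, 0, -0.84],
  [0, 0, 0, 0, 0, 0, -0.84],
])

```text
t: 16.28
ee_pos: [554.5, -150.0, 131.4]
orientation: [2.05, 2.379, 0.0]
ft_force: [3.1, 0.2, 0.5]
width: 9.0
grasp_force: 30.0
```

```bash
python3 o.py
```

```text
16.2833 [ 554.5 -150.   131.4] [3.1 0.2 0.5] [ 0.01 -0.59  0.11] 9.015787573428488 [-0.28  0.44  1.79  0.    0.91 -0.43]
```

servo_tool([
  [-0.2, -0.03, 0, 0, 0, 0, -0.9],
  [-0.6, -0.09, 0, 0, 0, 0, -0.9],
  [-1.0, -0.15, 0, 0, 0, 0, -0.9],
  [-1.5, -0.23, 0, 0, 0, 0, -0.9],
  [-2.0, -0.3, 0, 0, 0, 0, -0.9],
  [-2.5, -0.38, 0, 0, 0, 0, -0.9],
  [-3.0, -0.45, 0, 0, 0, 0, -0.9],
  [-3.5, -0.53, 0, 0, 0, 0, -0.9],
  [-4.0, -0.6, 0, 0, 0, 0, -0.9],
  [-4.5, -0.68, 0, 0, 0, 0, -0.9],
  [-5.0, -0.76, 0, 0, 0, 0, -0.9],
  [-5.5, -0.83, 0, 0, 0, 0, -0.9],
  [-6.0, -0.91, 0, 0, 0, 0, -0.9],
  [-6.5, -0.98, 0, 0, 0, 0, -0.9],
  [-7.0, -1.06, 0, 0, 0, 0, -0.9],
  [-7.3, -1.1, 0, 0, 0, 0, -0.9],
  [-7.5, -1.13, 0, 0, 0, 0, -0.9],
  [-7.6, -1.15, 0, 0, 0, 0, -0.9],
  [-7.6, -1.15, 0, 0, 0, 0, -0.9],
])

```text
t: 17.87
ee_pos: [477.8, -162.2, 131.4]
orientation: [2.05, 2.379, -0.001]
ft_force: [1.9, -5.6, -0.2]
width: 9.0
grasp_force: 30.0
```

servo_tool([
  [-0.1, -0.015, 0, 0, 0, 0, -0.9],
  [-0.2, -0.03, 0, 0, 0, 0, -0.9],
  [-0.2, -0.03, 0, 0, 0, 0, -0.9],
])

```text
t: 18.12
ee_pos: [477.4, -162.3, 131.4]
orientation: [2.049, 2.377, 0.002]
ft_force: [8.1, -3.1, -4.3]
width: 9.3
grasp_force: 30.0
```

Front stop felt. Releasing and retreating upward.

servo_tool([
  [0.1, 0.03, 0, 0, 0, 0, -0.9],
  [0.1, 0.03, 0, 0, 0, 0, -0.75],
  [0.1, 0.03, 0, 0, 0, 0, -0.6],
  [0.1, 0.03, 0, 0, 0, 0, -0.2],
  [0.1, 0.03, 0, 0, 0, 0, 0],
  [0.1, 0.03, 0, 0, 0, 0, 0],
  [0.1, 0.03, 2, 0, 0, 0, 0],
  [0.1, 0.03, 4, 0, 0, 0, 0],
  [0.1, 0.03, 7, 0, 0, 0, 0],
  [0.1, 0.03, 10, 0, 0, 0, 0],
  [0, 0, 14, 0, 0, 0, 0],
  [-4, -4, 16, 0, 0, 0, 0],
  [-7, -8, 16, 0, 0, 0, 0],
  [-7, -12, 16, 0, 0, 0, 0],
  [-7, -16, 16, 0, 0, 0, 0],
  [-7, -20, 16, 0, 0, 0, 0],
  [-7, -20, 16, 0, 0, 0, 0],
])

```text
t: 19.53
ee_pos: [405.4, -365.8, 291.5]
orientation: [2.053, 2.376, -0.001]
ft_force: [-0.2, 0.1, 0.9]
width: 44.0
grasp_force: 0.0
```

```bash
python3 o.py;python3 - <<'E'
from h import *
d=snap('side','s7');e=snap('top','t7')
r=lambda x:cv2.resize(x,(400,500),interpolation=2)
cv2.imwrite('pics/c7.png',np.hstack([r(d['image'][110:220,225:313,::-1]),r(e['image'][120:220,250:330,::-1])]))
E
```

```text
19.5333 [ 405.4 -365.8  291.5] [-0.2  0.1  0.9] [-0.01 -0.08 -0.02] 43.99012266712727 [-0.76  0.21  1.71 -0.    1.22 -0.9 ]
```

View pics/c7.png

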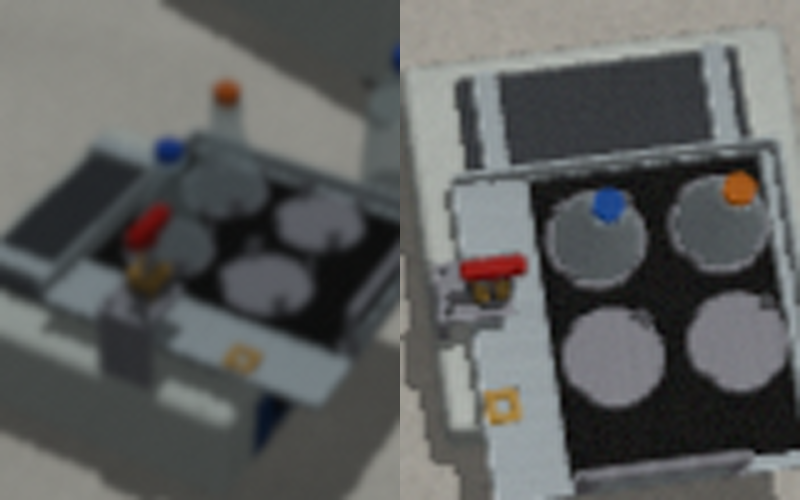

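Platform is out with flasks upright and plunger parked (bar across at (493,266)). I'll check the travel numerically before handing in.

Run:
```python
from h import *
T={k:dict(np.load(f'pics/{k}.npz')) for k in('top0','t7')}
# patch match of platform's clamps (subpixel shift) via stoppers
def c(d,col,x0,x1,y0,y1):
    i=d['image'][y0:y1,x0:x1].astype(int);m=(i[:,:,2]-1.3*i[:,:,0]-30 if col=='b' else i[:,:,0]-1.5*i[:,:,2]-40).clip(0)
    v,u=np.mgrid[y0:y1,x0:x1];return (u*m).sum()/m.sum(),(v*m).sum()/m.sum()
for col,w0,w1 in(('b',(280,296,130,146),(283,300,153,169)),('o',(306,322,127,143),(390-80,326,150,166))):
    a=atz(T['top0'],*c(T['top0'],col,*w0),222);b=atz(T['t7'],*c(T['t7'],col,*w1),222);print(a,b,np.linalg.norm(a-b))
```

```text
[ 724.16345923 -101.59602279  222.        ] [ 645.12609297 -114.0221251   222.        ] 80.00820760265184
[ 738.3679024  -190.26372003  222.        ] [ 659.03183004 -202.67409239  222.        ] 80.30086998027815
```

```bash
python3 -c "
from workcell import ctrl
print(ctrl.close_job())"
```

```text
the job is handed in; nothing more can be done
None
```

The job is handed in: the plunger is parked in its rest notch, the platform is drawn out to its front stop (about 80 mm measured), and both flasks are standing in their clamps; `close_job()` did not report a verdict.

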